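# Load a pellet press: wind the ram down, three clicks, hold

### The job

On the bench pellet press, wind the handwheel on top clockwise (seen from above) by its turning handle, a little over one full turn, until the ram bears on the die and the wheel comes up against its stop. Then press the long load lever at the front down by exactly three clicks of its ratchet, counted by feel since the free play before the first differs each time, so that the roller has dropped into the notch behind the third tooth and has not been forced over a fourth. The lever springs back if let go, so finish with the gripper still holding it there, and leave the things around the press where they are.

Things in the scene. Friction and masses are not known exactly. Their poses are not given: they have to be found in the camera images.
- press: Bench pellet press, grey and steel, fixed. Origin: centre of its underside; z up, -x is its front, -y its right. Foot 140 x 130 mm, housing 110 x 106 mm up to z 125 mm, on it the die (plunger top at z 191 mm), columns at y = -48 and +48 mm, crosshead 46 x 124 mm at z 236 to 262 mm. The ram under the crosshead starts 9 mm or less above the plunger.
- handwheel (a joint): Aluminium disc handwheel on top, 116 mm wide, on the press's z axis, rim z 276 to 288 mm. In rad, grows clockwise seen from above; starts between 0 and 0.9, hard stop at 7.2, where the ram bears on the plunger (ram sinks 1.25 mm per rad). Friction about 0.1 N m (2 to 3 N at the handle); stays where it is left.
- wheel_grip (a point): Middle of the black handle that stands up from the handwheel, 45 mm from its axis: upright barrel 21 mm thick, 39 mm tall (z 290 to 329 mm), spinning freely on its pin. The point lies on the barrel's axis at z 312 mm; at wheel value w it is at x = -45 cos(w), y = +45 sin(w) mm in the press's frame. Use its position only.
- load_lever: Lever on a shaft at the press's front: toothed steel hub 88 mm wide, flat arm, grey grip. Origin on the shaft, at (-68, 0, 95) mm in the press's frame; x axis = shaft (the press's x), -y axis along the arm to the grip: at rest to the press's right, 0.62 rad above level. Pressing down turns it about +x, 1.0 rad at most. A spring returns it when let go.
- lever_grip (a point): Point on the axis of the lever's grip, 175 mm from the shaft, about 197 mm above the worktop at rest. Grip round, 21 mm thick, 122 to 225 mm from the shaft. Force to press it down: 7 N at rest; it climbs to 14 to 22 N some 0.04 rad before each tooth top, falls by about 10 N as the roller goes over, and is lowest in the notch 0.06 to 0.1 rad past the top.
- click_plate: Steel plate behind the lever's hub on the same shaft (same origin), clamped 0 to 0.2 rad (varies) about the press's +x. On its +y axis, to the press's left, a dark block with the sprung roller that clicks over the hub's teeth. It tops the first tooth after 0.12 rad plus this angle of lever travel, then one every 0.2 rad. In the third notch, midway, the lever's y axis lines up with the plate's.
- salt_bottle: Glass reagent bottle with white screw cap, 72 mm in diameter, 140 mm high, standing left of the press. Origin: centre of the underside. Leave alone.
- pellet_dish: Petri dish with lid, 90 mm in diameter, 15 mm high, front left. Origin: centre of the underside. Leave alone.
- cylinder_tall: White plastic measuring cylinder, 150 mm high on a 54 mm hexagonal foot, right of the press beyond the lever. Origin: centre of the underside. Leave alone.
- marker: Marker pen lying on the worktop, 136 x 18 x 20 mm, front right. Origin: centre of the underside. Leave alone.

How it is judged:
By the outcome, as a careful person would: the job done as asked, in the order asked, and still so for the second after the job is handed in, while the arm keeps its last pose, push and grip.
It also fails if it takes over 72 s, if anything falls off the work surface, if the arm or the gripper's body presses on something with over 40 N, if the wrist force passes 120 N, or if a joint passes its speed limit or range.

### The arm

A 7-joint arm with a two-finger parallel gripper is mounted at the origin on a cart in front of the work surface, level with it; the furniture and walls round the work are solid. World frame = base frame: x ahead of the robot, y to its left, z up, the work surface at z = 0. Lengths are in m, angles in degrees, forces in N, time in s.
With the tool pointing down it reaches from about 0.425 to 0.875 m from the base axis. Payload 4.7 kg.
Tool frame: the origin (TCP) lies midway between the tips of the shut fingers; the grasp point (between the pads) lies 19 mm behind it; z points along the fingers, y is the line along which they close (so a half turn about z gives the same grasp; the last joint's range is limited). The gripper opens to 87 mm and grips with 3 to 60 N. Pads are 19 mm wide; open, the fingers measure 117 mm over their backs; the gripper's body (75 mm by 190 mm) begins 51 mm behind the grasp point.
Start: joints at [73.516, 18.392, -4.016, 83.108, 1.295, 78.541, -3.26], TCP at [0.193, -0.621, 0.223] pointing down, gripper open.
Joint ranges: [-163.93, 163.93], [-17.29, 119.83], [-79.2, 71.16], [3.27, 140.29], [-89.18, 269.18], [5.43, 117.66], [-154.24, 154.24]. Speed limits (degrees/s): [147.25, 147.25, 180, 180, 180, 180, 180].

### API

Orientations are given as [roll, pitch, yaw] about the fixed x, y, z axes, in that order (R = Rz(yaw) Ry(pitch) Rx(roll)).
In Python, from cell import env gives the robot as it stands.
- The arm moves only by the tool step_arm, never from a script. Its argument "moves" is a list of rows, each an object with "dp": the shift along the tool's x, y, z in mm, a list of three; "dr": the turn, a rotation vector about the tool's x, y, z in rad, a list of three; "fingers": the closure, from 0 (fully open) to 1 (shut). In form: [{"dp": [dx, dy, dz], "dr": [ax, ay, az], "fingers": fingers}, ...]. A call has exactly 5 rows; each row shifts and turns the commanded pose from where the row before left it, along the tool's axes as they then stand; what a row does not reach is not made up. A row lasts 1/8 s, in which the tool goes at most 62.5 mm and 10.7 degrees, less where a joint would pass 70% of its speed; a pose out of reach is approached as far as the arm can. A call with a gripper value outside its range is refused whole. The fingers move at their own pace and stop on an object; "squeeze" is the grip in N (left out, the last holds). Time passes only in rows, so rows that do not move let the fingers close, or fill a call up. It gives the time, the measured TCP pose, the force, the opening and the grip force at its end, in the units of the state.
- env.get_obs(): the state, without advancing time (a new reading comes with each control period).
- env.read_camera(name): name is "scene" or "top" or "wrist"; returns the picture (384x512x3 uint8, red, green, blue); there is no depth.
- env.camera_model(name): a dict with "fx", "fy", "cx", "cy" (pixels), "k1" (the pictures are not rectified: a ray, as slopes to the right and down, at radius r is drawn at 1 + k1 r^2 times it, then the intrinsics apply), "R" (3x3) and "t" (3): a world point X has camera coordinates R X + t. Camera axes: x right, y down, z forward; pixel columns grow to the right and rows downward; lengths in m; the calibration is good to about 2 mm. A picture is of the moment at which its call begins: read the wrist's pose just before it. camera_model takes no time and is no camera call; for the wrist camera it gives the pose at the moment of the call.
- env.sign_off(): hands the job in; it is judged then, once.
The state is a dict: "time_s": time; "qpos": joint angles; "joint_velocities": joint speeds; "effort": joint torques, N m; "tool_pos": TCP position; "tool_rot": TCP orientation; "force": force on the tool from outside, world axes, zero at the start; "wrist_torque": the same for the moment, N m; "grip_width": finger opening in m; "grasp_force": force on a finger pad.
Only numpy, scipy, OpenCV 4.12 (cv2) and the standard library are available. Lean on these libraries where they do the work, as an engineer would, in place of code of your own. Each camera call takes 0.05 s, during which the arm holds its last target. There are 200 camera calls.

## Working session

There is one attempt and no reset: what is moved stays moved. The work goes in short steps, Python scripts to look and compute and a tool call to move; the robot and the scene stay as the last step left them, time stands still between calls to the robot, and variables do not carry over. Pictures are saved under pics/ and viewed, at most 10 in all, crops included, and the job is handed in when it is done.

Besides the shell and the picture viewer there is one more tool, called after "Call:" as name(argument=value, ...), one argument or row to a line, values as JSON. step_arm: Moves the arm, as the interface text tells. Its arguments: {"type":"object","properties":{"moves":{"type":"array","items":{"type":"object","properties":{"dp":{"type":"array","items":{"type":"number"}},"dr":{"type":"array","items":{"type":"number"}},"fingers":{"type":"number"}}}},"squeeze":{"type":"number"}},"required":["moves"]}

```bash
mkdir -p pics; ls
python3 - <<'E'
from cell import env
import cv2,numpy as np
np.set_printoptions(precision=4,suppress=True)
o=env.get_obs();print({k:np.round(v,3) for k,v in o.items()})
for n in("scene","top"):
    cv2.imwrite(f"pics/{n}0.png",cv2.cvtColor(env.read_camera(n),cv2.COLOR_RGB2BGR))
    m=env.camera_model(n);print(n,m)
E
```

```text
pics
{'time_s': np.float64(0.0), 'qpos': array([73.517, 18.438, -4.014, 83.174,  1.297, 78.542, -3.261]), 'joint_velocities': array([ 0.096, -0.062, -0.022, -0.021, -0.005, -0.003, -0.052]), 'effort': array([  0.   , -49.13 ,  -0.404, -31.254,  -0.064,   0.044,   0.   ]), 'tool_pos': array([ 0.193, -0.62 ,  0.221]), 'tool_rot': array([-179.891,    0.008,   17.292]), 'force': array([-0.122, -0.031,  0.63 ]), 'wrist_torque': array([ 0.044, -0.047, -0.009]), 'grasp_force': np.float64(0.0), 'grip_width': np.float64(0.087)}
scene {'fx': 376.5515532718205, 'fy': 376.5515532718205, 'cx': 247.40112541536823, 'cy': 192.72029352963972, 'k1': 0.018442472631389723, 'R': array([[-0.8133, -0.5814,  0.0231],
       [-0.3727,  0.4901, -0.788 ],
       [ 0.4468, -0.6495, -0.6153]]), 't': array([0.3644, 0.3178, 0.9358])}
top {'fx': 390.48021107992923, 'fy': 390.48021107992923, 'cx': 263.3315446209667, 'cy': 194.48256824084353, 'k1': -0.0742443150696206, 'R': array([[ 0.0047, -1.    , -0.0034],
       [-0.9725, -0.0038, -0.2328],
       [ 0.2328,  0.0044, -0.9725]]), 't': array([-0.0116,  0.5165,  1.4504])}
```

View pics/scene0.png

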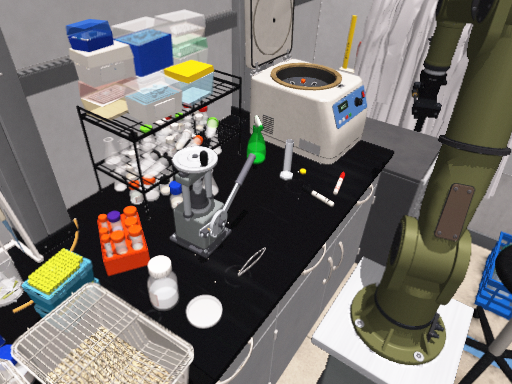

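View pics/top0.png

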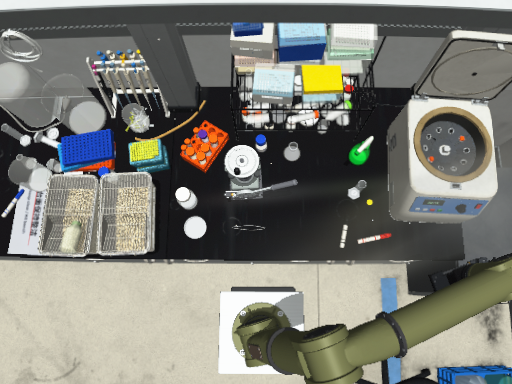

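The press is at about (242,165) in the top view and (200,200) in the scene view. The lever points right, and tweezers lie in front at (250,227). I'll enlarge the press.

```bash
cat > h.py <<'E'
import numpy as np,cv2
def ray(m,u,v):
    d=np.array([(u-m['cx'])/m['fx'],(v-m['cy'])/m['fy']]);s=d.copy()
    for _ in range(20): s=d/(1+m['k1']*(s@s))
    R=np.array(m['R']);return -R.T@np.array(m['t']),R.T@np.array([s[0],s[1],1])
def plane(m,u,v,z):
    c,d=ray(m,u,v);return c+d*(z-c[2])/d[2]
def proj(m,X):
    c=np.array(m['R'])@np.array(X)+np.array(m['t']);s=c[:2]/c[2];s=s*(1+m['k1']*(s@s))
    return np.array([m['fx']*s[0]+m['cx'],m['fy']*s[1]+m['cy']])
def tri(m1,p1,m2,p2):
    a,d=ray(m1,*p1);b,e=ray(m2,*p2);s=np.linalg.lstsq(np.c_[d,-e],b-a,rcond=None)[0]
    P,Q=a+d*s[0],b+e*s[1];return (P+Q)/2,np.linalg.norm(P-Q)
E
python3 - <<'E'
import cv2,numpy as np
t=cv2.imread('pics/top0.png')[135:210,210:310];s=cv2.imread('pics/scene0.png')[140:260,160:270]
a=cv2.resize(t,None,fx=4,fy=4,interpolation=cv2.INTER_CUBIC);b=cv2.resize(s,None,fx=3.6,fy=3.6,interpolation=cv2.INTER_CUBIC)
c=np.zeros((432,800,3),np.uint8);c[:300,:400]=a;c[:,400:796]=b
cv2.imwrite('pics/c0.png',c)
E
```

```text
(no output)
```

View pics/c0.png

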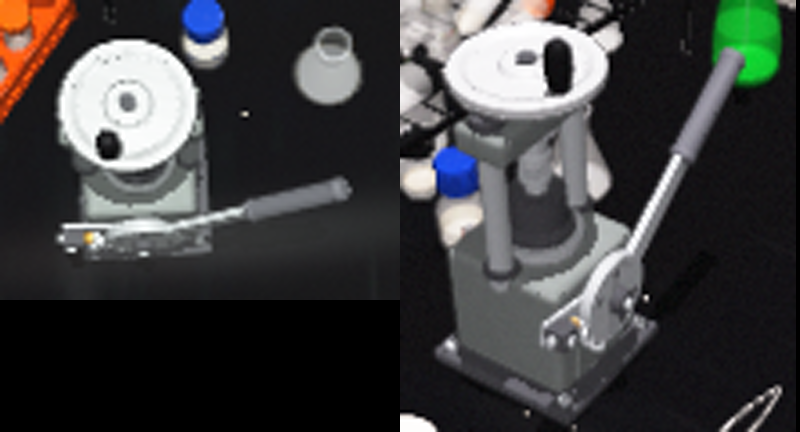

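Run:
```python
from h import *
from cell import env
np.set_printoptions(precision=4,suppress=True)
T=env.camera_model('top');S=env.camera_model('scene')
ft=lambda x,y:(210+(x+.5)/4-.5,135+(y+.5)/4-.5)
fs=lambda x,y:(160+(x-400+.5)/3.6-.5,140+(y+.5)/3.6-.5)
for n,m,roi in(('top',T,(135,210,215,265)),('scene',S,(140,260,165,215))):
    im=cv2.imread(f'pics/{n}0.png');a,b,c,d=roi
    k=np.zeros(im.shape[:2],np.uint8);s=im[a:b,c:d]
    k[a:b,c:d]=((s.min(2)>(200 if n=='top' else 205)))*255
    cs,_=cv2.findContours(k,0,1);q=max(cs,key=cv2.contourArea);q=cv2.convexHull(q)
    e=cv2.fitEllipse(q);print(n,e,cv2.contourArea(q))
    P=np.array([plane(m,*p[0],.288) for p in q.astype(float)])
    (x,y),r=cv2.minEnclosingCircle(P[:,:2].astype(np.float32));print('circle at z.288',x,y,r)
print('grip tip',tri(T,ft(345,187),S,fs(737,56)))
print('grip start',tri(T,ft(247,212),S,fs(681,155)))
print('wheel hub',tri(T,ft(128,102),S,fs(525,58)))
print('handle top',tri(T,ft(107,143),S,fs(558,45)), 'T z.329',plane(T,*ft(107,143),.329))
for p in((437,352),(570,415),(655,325)): print('foot',plane(S,*fs(*p),.012))
print('foot top view',plane(T,*ft(211,250),.012),plane(T,*ft(82,256),.012))
print('cams',-T['R'].T@T['t'])
```

```text
top ((241.5938720703125, 160.77810668945312), (32.16476821899414, 33.64414978027344), 83.8372573852539) 829.0
circle at z.288 0.5786697864532471 0.06257624179124832 0.056959763169288635
scene ((195.24269104003906, 156.75390625), (27.127979278564453, 44.6612434387207), 83.87278747558594) 862.5
circle at z.288 0.5797017812728882 0.05971766635775566 0.06596773117780685
grip tip (array([ 0.5239, -0.124 ,  0.2201]), np.float64(0.003995152200641778))
grip start (array([ 0.5152, -0.0387,  0.1723]), np.float64(0.00035046097819117306))
wheel hub (array([0.5799, 0.0628, 0.2895]), np.float64(0.0005811055620362591))
handle top (array([0.5336, 0.0771, 0.325 ]), np.float64(0.0013974398901314725)) T z.329 [0.5318 0.0764 0.329 ]
foot [0.6402 0.1309 0.012 ]
foot [0.5061 0.1186 0.012 ]
foot [ 0.5151 -0.0036  0.012 ]
foot top view [ 0.5174 -0.0054  0.012 ] [0.5108 0.1233 0.012 ]
cams [ 0.1648 -0.0161  1.5308]
```

Run:
```python
from h import *
from cell import env
np.set_printoptions(precision=4,suppress=True)
T=env.camera_model('top');S=env.camera_model('scene')
print(tri(T,(304,93),S,(190,83)),tri(T,(342,92),S,(214,72)))
for z in(.2,.3,.4):print(plane(T,250,102,z),plane(T,240,130,z))
# move plan
o=env.get_obs();from scipy.spatial.transform import Rotation as R
c=np.array([.579,.0625]);y=np.deg2rad(4.5);Rz=np.array([[np.cos(y),-np.sin(y)],[np.sin(y),np.cos(y)]])
print('handle',c+Rz@[-.045*np.cos(.374),.045*np.sin(.374)],'lever grip',c+Rz@[-.068,-.175*np.cos(.62)])
```

```text
(array([ 0.7815, -0.1444,  0.3704]), np.float64(0.007522327683035976)) (array([ 0.7894, -0.2699,  0.3662]), np.float64(0.005587725179091195))
[0.838  0.0414 0.2   ] [0.7255 0.0765 0.2   ]
[0.7874 0.0371 0.3   ] [0.6834 0.0695 0.3   ]
[0.7368 0.0328 0.4   ] [0.6412 0.0626 0.4   ]
handle [0.5359 0.0756] lever grip [ 0.5224 -0.0848]
```

Call:
step_arm(
  moves=[
    {"dp": [0,0,-45],"dr": [0,0,0],"fingers": 0},
    {"dp": [0,0,-45],"dr": [0,0,0],"fingers": 0},
    {"dp": [0,0,-45],"dr": [0,0,0],"fingers": 0},
    {"dp": [0,0,-45],"dr": [0,0,0],"fingers": 0},
    {"dp": [30,-30,0],"dr": [0,0,-0.15],"fingers": 0},
  ],
)

```text
time_s: 0.72
tool_pos: [0.211, -0.586, 0.4055]
tool_rot: [179.7, 0.1, 25.8]
force: [1.3, -0.1, 0.6]
grip_width: 0.0871
grasp_force: 0.0
```

Call:
step_arm(
  moves=[
    {"dp": [56,-4,0],"dr": [0,0,-0.1],"fingers": 0},
    {"dp": [56,-4,0],"dr": [0,0,-0.1],"fingers": 0},
    {"dp": [56,-4,0],"dr": [0,0,-0.1],"fingers": 0},
    {"dp": [56,-4,0],"dr": [0,0,-0.1],"fingers": 0},
    {"dp": [56,-4,0],"dr": [0,0,-0.1],"fingers": 0},
  ],
)

```text
time_s: 1.35
tool_pos: [0.4224, -0.3976, 0.4018]
tool_rot: [-179.9, -0.0, 54.7]
force: [0.9, -0.2, -0.1]
grip_width: 0.0872
grasp_force: 0.0
```

Call:
step_arm(
  moves=[
    {"dp": [56,-4,0],"dr": [0,0,-0.1],"fingers": 0},
    {"dp": [56,-4,0],"dr": [0,0,-0.1],"fingers": 0},
    {"dp": [56,-4,0],"dr": [0,0,-0.1],"fingers": 0},
    {"dp": [56,-4,0],"dr": [0,0,-0.1],"fingers": 0},
    {"dp": [0,0,0],"dr": [0,0,0],"fingers": 0},
  ],
)

```text
time_s: 1.98
tool_pos: [0.5092, -0.1871, 0.403]
tool_rot: [180.0, -0.1, 78.1]
force: [0.5, -0.6, 0.3]
grip_width: 0.087
grasp_force: 0.0
```

```bash
cat >> h.py <<'E'
from scipy.spatial.transform import Rotation as Ro
def delta(o,p,rpy):
    R=Ro.from_euler('xyz',o['tool_rot'],degrees=True);G=Ro.from_euler('xyz',rpy,degrees=True)
    return (R.inv().apply(np.array(p)-o['tool_pos'])*1000).round(1),(R.inv()*G).as_rotvec().round(3)
E
python3 - <<'E'
from h import *
from cell import env
o=env.get_obs();print(o['tool_pos'],o['tool_rot'],o['qpos'],o['force']);print(delta(o,[.535,.076,.40],[180,0,94.5]))
E
```

```text
[ 0.50916953 -0.18706954  0.40295066] [ 1.79962972e+02 -8.82597901e-02  7.80659069e+01] [ 44.24316326   5.30727206 -29.20888289  78.99941235   2.51221761
  96.32689694   3.48333617] [ 0.51346512 -0.55137162  0.34628651]
(array([262.7, -29.1,   3.3]), array([ 0.001, -0.001, -0.287]))
```

Call:
step_arm(
  moves=[
    {"dp": [53,-2,0],"dr": [0,0,-0.06],"fingers": 0},
    {"dp": [53,-2,0],"dr": [0,0,-0.06],"fingers": 0},
    {"dp": [53,0,0],"dr": [0,0,-0.06],"fingers": 0},
    {"dp": [53,3,0],"dr": [0,0,-0.06],"fingers": 0},
    {"dp": [50,8,0],"dr": [0,0,-0.047],"fingers": 0},
  ],
)

```text
time_s: 2.6
tool_pos: [0.541, 0.0675, 0.4023]
tool_rot: [-180.0, 0.1, 93.9]
force: [0.2, -0.2, -0.4]
grip_width: 0.0873
grasp_force: 0.0
```

Run:
```python
from h import *
from cell import env
np.set_printoptions(precision=4,suppress=True)
m=env.camera_model('wrist');im=env.read_camera('wrist')
np.save('w1.npy',np.r_[m['fx'],m['fy'],m['cx'],m['cy'],m['k1'],np.ravel(m['R']),m['t']])
cv2.imwrite('pics/w1.png',cv2.cvtColor(im,cv2.COLOR_RGB2BGR))
o=env.get_obs();print(o['time_s'],o['tool_pos'],o['tool_rot']);print(delta(o,[.535,.076,.40],[180,0,94.5]))
print(m,proj(m,[.535,.076,.329]),proj(m,[.579,.0625,.288]))
```

```text
2.65 [0.5403 0.0765 0.4022] [179.9714  -0.2792  94.5751]
(array([-0.1, -5.4,  2.2]), array([ 0.   , -0.005,  0.001]))
{'fx': 283.0882562191109, 'fy': 283.0882562191109, 'cx': 257.9394613291315, 'cy': 189.08711799445368, 'k1': -0.07210028075430336, 'R': array([[ 0.9977,  0.0672,  0.0003],
       [ 0.0644, -0.9573,  0.2819],
       [ 0.0192, -0.2813, -0.9594]]), 't': array([-0.5447, -0.0543,  0.5717])} [251.3649 189.2139] [294.4309 193.3021]
```

View pics/w1.png

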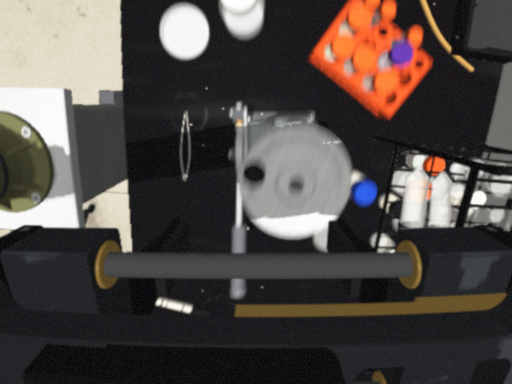

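Wrist view: black handle at (255,173), hub at (297,185), lever running down column 240. The image was taken while the arm was still settling, so I'll measure again at rest.

Run:
```python
from h import *
from cell import env
np.set_printoptions(precision=4,suppress=True)
env.read_camera('wrist')
m=env.camera_model('wrist');im=env.read_camera('wrist')
g=im.max(2);k=np.zeros_like(g);k[130:225,235:360]=(g[130:225,235:360]<70)*255
w=np.zeros_like(g);w[100:248,225:375]=((im.min(2)>85)[100:248,225:375])*255
n,l,st,ce=cv2.connectedComponentsWithStats(k)
for i in range(1,n):
    if st[i,4]>40:print(st[i],ce[i],plane(m,*ce[i],.329),plane(m,*ce[i],.312))
cv2.imwrite('pics/w2.png',cv2.resize(cv2.cvtColor(im,cv2.COLOR_RGB2BGR)[90:250,200:400],None,fx=3.5,fy=3.5))
o=env.get_obs();print(o['time_s'],o['tool_pos'],o['tool_rot'],proj(m,[.535,.076,.329]),proj(m,[.579,.0625,.288]))
```

```text
[ 312  130   48   52 1343] [343.1467 147.8593] [0.6081 0.1241 0.329 ] [0.6135 0.1222 0.312 ]
[243 174  22  25 416] [253.3462 186.1202] [0.5356 0.0851 0.329 ] [0.5357 0.0803 0.312 ]
[289 192  12  11  99] [294.4343 197.101 ] [0.5722 0.0779 0.329 ] [0.5749 0.0727 0.312 ]
[329 205  31  20 294] [348.4762 217.9286] [0.6231 0.0621 0.329 ] [0.6295 0.0557 0.312 ]
2.75 [0.5406 0.0696 0.4023] [-179.9693   -0.0364   94.1675] [251.8425 196.0644] [294.3803 199.6725]
```

View pics/w2.png

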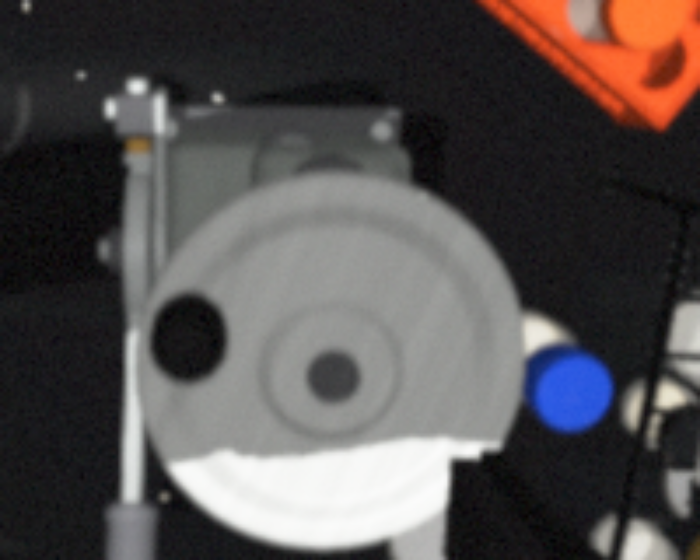

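Run:
```python
from h import *
from cell import env
for i in range(3):
    o=env.get_obs();print(o['time_s'],o['tool_pos'],o['tool_rot'],o['joint_velocities'].round(1));print(delta(o,[.536,.079,.296],[180,0,94.5]));
    if i<2: env.read_camera('wrist')
```

```text
2.75 [0.54063514 0.06962173 0.40225424] [-1.79969250e+02 -3.64325937e-02  9.41675278e+01] [ 2.4 -0.1  3.6  0.2  1.6  0.3  0.6]
(array([  9.6,  -3.9, 106.3]), array([-0.001, -0.001, -0.006]))
2.8 [0.54094603 0.06692276 0.40211104] [-1.79952476e+02  3.81897052e-02  9.39271104e+01] [ 1.8 -0.1  2.4  0.1  0.5  0.1  0.1]
(array([ 12.5,  -4. , 106.1]), array([-0.001,  0.001, -0.01 ]))
2.85 [0.54113617 0.065449   0.40208666] [-1.79953804e+02  6.20310962e-02  9.37709735e+01] [ 1.2 -0.   1.2  0.1 -0.1 -0.1 -0.1]
(array([ 14. ,  -4.1, 106.1]), array([-0.001,  0.001, -0.013]))
```

Call:
step_arm(
  moves=[
    {"dp": [6,-2,15],"dr": [0,0,-0.01],"fingers": 0},
    {"dp": [6,-2,15],"dr": [0,0,0],"fingers": 0},
    {"dp": [0,0,10],"dr": [0,0,0],"fingers": 0},
    {"dp": [0,0,5],"dr": [0,0,0],"fingers": 0},
    {"dp": [0,0,0],"dr": [0,0,0],"fingers": 0},
  ],
)

```text
time_s: 3.48
tool_pos: [0.536, 0.0784, 0.3572]
tool_rot: [-180.0, 0.0, 94.4]
force: [1.8, -0.2, -0.2]
grip_width: 0.087
grasp_force: 0.0
```

Run:
```python
from h import *
from cell import env
np.set_printoptions(precision=4,suppress=True)
env.read_camera('wrist')
m=env.camera_model('wrist');im=env.read_camera('wrist')
g=im.max(2);k=(g<60).astype(np.uint8)*255;k[:120]=0;k[235:]=0
n,l,st,ce=cv2.connectedComponentsWithStats(k)
for i in range(1,n):
    if 60<st[i,4]<3000:print(st[i],ce[i],plane(m,*ce[i],.329),plane(m,*ce[i],.318),plane(m,*ce[i],.29))
cv2.imwrite('pics/w3.png',cv2.cvtColor(im,cv2.COLOR_RGB2BGR))
o=env.get_obs();print(o['time_s'],o['tool_pos'],o['tool_rot'],o['force'],delta(o,[.536,.079,.296],[180,0,94.5]), -m['R'].T@m['t'])
```

```text
[178 133   7  52 251] [180.9084 159.3347] [0.4806 0.1177 0.329 ] [0.4777 0.1155 0.318 ] [0.4704 0.1098 0.29  ]
[ 26 145  14  65 166] [ 35.2771 176.9759] [0.3726 0.0973 0.329 ] [0.3635 0.0939 0.318 ] [0.3403 0.0852 0.29  ]
[  0 165  25  35 477] [  8.239  183.8784] [0.3492 0.0903 0.329 ] [0.3387 0.0865 0.318 ] [0.3121 0.0768 0.29  ]
[245 191  25  32 636] [257.206  206.7107] [0.5353 0.0875 0.329 ] [0.5355 0.0836 0.318 ] [0.5363 0.0734 0.29  ]
[470 194  19   8  74] [478.9595 196.6216] [0.699  0.1075 0.329 ] [0.7087 0.1047 0.318 ] [0.7335 0.0975 0.29  ]
[  0 199  13   9  80] [  4.55   203.0125] [0.3431 0.0747 0.329 ] [0.3323 0.07   0.318 ] [0.3047 0.058  0.29  ]
[  8 209 111  26 794] [ 64.9421 229.5668] [0.3908 0.0573 0.329 ] [0.3827 0.0516 0.318 ] [0.3622 0.037  0.29  ]
[329 219  25  16 286] [339.042  227.9825] [0.5966 0.0755 0.329 ] [0.6004 0.0708 0.318 ] [0.6102 0.059  0.29  ]
3.575 [0.5363 0.0787 0.3579] [179.9638   0.003   94.4479] [ 0.1073 -1.0603  0.4179] (array([ 0.4, -0.3, 61.9]), array([ 0.001,  0.   , -0.001])) [0.5303 0.1563 0.5194]
```

Call:
step_arm(
  moves=[
    {"dp": [0,0,15],"dr": [0,0,0],"fingers": 0},
    {"dp": [0,0,15],"dr": [0,0,0],"fingers": 0},
    {"dp": [0,0,15],"dr": [0,0,0],"fingers": 0},
    {"dp": [0,0,10],"dr": [0,0,0],"fingers": 0},
    {"dp": [0,0,6],"dr": [0,0,0],"fingers": 0.3},
  ],
)

```text
time_s: 4.2
tool_pos: [0.5358, 0.0788, 0.2956]
tool_rot: [-180.0, 0.0, 94.5]
force: [-0.1, -0.4, -0.2]
grip_width: 0.0825
grasp_force: 0.0
```

Call:
step_arm(
  moves=[
    {"dp": [0,0,0],"dr": [0,0,0],"fingers": 0.6},
    {"dp": [0,0,0],"dr": [0,0,0],"fingers": 1},
    {"dp": [0,0,0],"dr": [0,0,0],"fingers": 1},
    {"dp": [0,0,0],"dr": [0,0,0],"fingers": 1},
    {"dp": [0,0,0],"dr": [0,0,0],"fingers": 1},
  ],
  squeeze=20,
)

```text
time_s: 4.82
tool_pos: [0.5361, 0.0788, 0.2966]
tool_rot: [180.0, 0.0, 94.5]
force: [-0.5, -0.0, 0.7]
grip_width: 0.0352
grasp_force: 0.0
```

Call:
step_arm(
  moves=[
    {"dp": [0,0,0],"dr": [0,0,0],"fingers": 1},
    {"dp": [0,0,0],"dr": [0,0,0],"fingers": 1},
    {"dp": [0,0,0],"dr": [0,0,0],"fingers": 1},
    {"dp": [0,0,0],"dr": [0,0,0],"fingers": 1},
    {"dp": [0,0,0],"dr": [0,0,0],"fingers": 1},
  ],
)

```text
time_s: 5.45
tool_pos: [0.5357, 0.0788, 0.2965]
tool_rot: [-179.9, 0.0, 94.5]
force: [-3.3, 0.1, 1.9]
grip_width: 0.02
grasp_force: 20.0
```

```bash
cat > circ.py <<'E'
from h import *
from cell import env
import sys
np.set_printoptions(precision=4,suppress=True)
# circ.py cx cy phi_cmd dphi n : rows in tool axes, from the commanded point on circle
cx,cy,p,d,n=map(float,sys.argv[1:6])
o=env.get_obs();R=Ro.from_euler('xyz',o['tool_rot'],degrees=True)
t=o['tool_pos'][:2]-[cx,cy];print(o['time_s'],'r',np.hypot(*t),'phi',np.arctan2(t[1],-t[0]),'F',o['force'],'g',o['grasp_force'],o['grip_width'],o['tool_pos'],o['tool_rot'])
P=lambda a:np.array([cx-.045*np.cos(a),cy+.045*np.sin(a),0])
for i in range(int(n)):print((R.inv().apply(P(p+d*(i+1))-P(p+d*i))*1000)[:2].round(1).tolist(),end=',' if i%5<4 else '\n')
E
python3 circ.py .5786 .0644 .33 .3 25
```

```text
5.45 r 0.045266722200220946 phi 0.3236996160619637 F [-3.3347  0.0977  1.8659] g 20.000144018520132 0.019950054076038663 [0.5357 0.0788 0.2965] [-179.9486    0.0102   94.472 ]
[11.4, 7.1],[8.8, 10.2],[5.4, 12.3],[1.5, 13.4],[-2.5, 13.2]
[-6.3, 11.9],[-9.5, 9.5],[-11.9, 6.3],[-13.2, 2.5],[-13.4, -1.6]
[-12.3, -5.4],[-10.1, -8.8],[-7.1, -11.4],[-3.4, -13.0],[0.6, -13.4]
[4.6, -12.7],[8.1, -10.7],[10.9, -7.9],[12.7, -4.3],[13.4, -0.3]
[12.9, 3.7],[11.3, 7.3],[8.6, 10.3],[5.2, 12.4],[1.3, 13.4]
```

Gripped (20 mm wide, 20 N). Winding starts.

Call:
step_arm(
  moves=[
    {"dp": [11.4,7.1,0],"dr": [0,0,0],"fingers": 1},
    {"dp": [8.8,10.2,0],"dr": [0,0,0],"fingers": 1},
    {"dp": [5.4,12.3,0],"dr": [0,0,0],"fingers": 1},
    {"dp": [1.5,13.4,0],"dr": [0,0,0],"fingers": 1},
    {"dp": [-2.5,13.2,0],"dr": [0,0,0],"fingers": 1},
  ],
)

```text
time_s: 6.08
tool_pos: [0.5912, 0.1082, 0.2965]
tool_rot: [180.0, -0.0, 94.5]
force: [-3.2, -0.8, 2.9]
grip_width: 0.0199
grasp_force: 20.0
```

```bash
python3 circ.py .5786 .0644 1.83 .3 5
```

```text
6.075 r 0.045603748574934704 phi 1.850478541350309 F [-3.2446 -0.7882  2.9076] g 20.000421118031255 0.01991251512743644 [0.5912 0.1082 0.2965] [179.9909  -0.0416  94.509 ]
[-6.3, 11.9],[-9.5, 9.5],[-11.9, 6.2],[-13.2, 2.4],[-13.4, -1.6]
```

Smooth, with small forces, so I'll continue.

Call:
step_arm(
  moves=[
    {"dp": [-6.3,11.9,0],"dr": [0,0,0],"fingers": 1},
    {"dp": [-9.5,9.5,0],"dr": [0,0,0],"fingers": 1},
    {"dp": [-11.9,6.3,0],"dr": [0,0,0],"fingers": 1},
    {"dp": [-13.2,2.5,0],"dr": [0,0,0],"fingers": 1},
    {"dp": [-13.4,-1.6,0],"dr": [0,0,0],"fingers": 1},
  ],
)

```text
time_s: 6.7
tool_pos: [0.6227, 0.0557, 0.2965]
tool_rot: [-180.0, -0.1, 94.5]
force: [-6.5, 3.8, 3.0]
grip_width: 0.0202
grasp_force: 20.0
```

Call:
step_arm(
  moves=[
    {"dp": [-12.3,-5.4,0],"dr": [0,0,0],"fingers": 1},
    {"dp": [-10.1,-8.8,0],"dr": [0,0,0],"fingers": 1},
    {"dp": [-7.1,-11.4,0],"dr": [0,0,0],"fingers": 1},
    {"dp": [-3.4,-13.0,0],"dr": [0,0,0],"fingers": 1},
    {"dp": [0.6,-13.4,0],"dr": [0,0,0],"fingers": 1},
  ],
)

```text
time_s: 7.32
tool_pos: [0.5749, 0.02, 0.2966]
tool_rot: [179.7, -0.1, 94.5]
force: [4.0, 6.1, -1.2]
grip_width: 0.0201
grasp_force: 20.0
```

```bash
python3 circ.py .5786 .0644 4.83 .3 10
```

```text
7.325 r 0.044555347516563655 phi -1.4885686417841315 F [ 3.9501  6.0749 -1.219 ] g 20.00007974902246 0.0200743614026764 [0.5749 0.02   0.2966] [179.7177  -0.105   94.4749]
[4.6, -12.7],[8.1, -10.7],[10.9, -7.9],[12.7, -4.3],[13.4, -0.3]
[12.9, 3.7],[11.3, 7.3],[8.6, 10.3],[5.2, 12.4],[1.3, 13.4]
```

Call:
step_arm(
  moves=[
    {"dp": [4.6,-12.7,0],"dr": [0,0,0],"fingers": 1},
    {"dp": [8.1,-10.7,0],"dr": [0,0,0],"fingers": 1},
    {"dp": [10.9,-7.9,0],"dr": [0,0,0],"fingers": 1},
    {"dp": [12.7,-4.3,0],"dr": [0,0,0],"fingers": 1},
    {"dp": [13.4,-0.3,0],"dr": [0,0,0],"fingers": 1},
  ],
)

```text
time_s: 7.95
tool_pos: [0.5334, 0.065, 0.2965]
tool_rot: [-179.9, 0.2, 94.3]
force: [0.8, -3.1, -0.3]
grip_width: 0.0203
grasp_force: 20.0
```

```bash
python3 circ.py .5786 .0644 6.33 .12 10
```

```text
7.95 r 0.04519093283248421 phi 0.013654386734964297 F [ 0.8343 -3.1044 -0.2801] g 19.99958858337095 0.0202699620058422 [0.5334 0.065  0.2965] [-179.9319    0.1527   94.3494]
[5.3, 1.0],[5.2, 1.6],[4.9, 2.2],[4.6, 2.8],[4.3, 3.3]
[3.8, 3.8],[3.3, 4.2],[2.8, 4.6],[2.2, 4.9],[1.6, 5.1]
```

Call:
step_arm(
  moves=[
    {"dp": [5.3,1.0,0],"dr": [0,0,0],"fingers": 1},
    {"dp": [5.2,1.6,0],"dr": [0,0,0],"fingers": 1},
    {"dp": [4.9,2.2,0],"dr": [0,0,0],"fingers": 1},
    {"dp": [4.6,2.8,0],"dr": [0,0,0],"fingers": 1},
    {"dp": [4.3,3.3,0],"dr": [0,0,0],"fingers": 1},
  ],
)

```text
time_s: 8.57
tool_pos: [0.5427, 0.0923, 0.2965]
tool_rot: [-180.0, -0.0, 94.5]
force: [-2.1, -0.7, 2.3]
grip_width: 0.0204
grasp_force: 20.0
```

```bash
python3 circ.py .5786 .0644 6.93 .06 10
```

```text
8.575 r 0.045440207628109006 phi 0.6608561454241094 F [-2.1094 -0.6853  2.25  ] g 20.000031147885693 0.020382657879206904 [0.5427 0.0923 0.2965] [-179.9562   -0.0362   94.5094]
[2.0, 1.9],[1.9, 2.0],[1.7, 2.1],[1.6, 2.2],[1.5, 2.3]
[1.3, 2.3],[1.2, 2.4],[1.0, 2.5],[0.9, 2.5],[0.7, 2.6]
```

Call:
step_arm(
  moves=[
    {"dp": [2.0,1.9,0],"dr": [0,0,0],"fingers": 1},
    {"dp": [1.9,2.0,0],"dr": [0,0,0],"fingers": 1},
    {"dp": [1.7,2.1,0],"dr": [0,0,0],"fingers": 1},
    {"dp": [1.6,2.2,0],"dr": [0,0,0],"fingers": 1},
    {"dp": [0,0,0],"dr": [0,0,0],"fingers": 1},
  ],
)

```text
time_s: 9.2
tool_pos: [0.5489, 0.0988, 0.2965]
tool_rot: [-179.7, 0.1, 94.5]
force: [-8.6, -1.3, 5.7]
grip_width: 0.0202
grasp_force: 20.0
```

```bash
python3 circ.py .5786 .0644 7.17 .06 5
```

```text
9.2 r 0.04547318476125356 phi 0.8581263094040585 F [-8.647  -1.3003  5.6524] g 20.000677050775266 0.02020929291309955 [0.5489 0.0988 0.2965] [-179.7469    0.0706   94.4747]
[1.5, 2.3],[1.3, 2.3],[1.2, 2.4],[1.0, 2.5],[0.9, 2.5]
```

Call:
step_arm(
  moves=[
    {"dp": [1.5,2.3,0],"dr": [0,0,0],"fingers": 1},
    {"dp": [0,0,0],"dr": [0,0,0],"fingers": 1},
    {"dp": [1.3,2.3,0],"dr": [0,0,0],"fingers": 1},
    {"dp": [0,0,0],"dr": [0,0,0],"fingers": 1},
    {"dp": [0,0,0],"dr": [0,0,0],"fingers": 1},
  ],
)

```text
time_s: 9.82
tool_pos: [0.549, 0.099, 0.2963]
tool_rot: [-179.1, 0.4, 94.4]
force: [-23.5, -7.3, 12.2]
grip_width: 0.0206
grasp_force: 20.0
```

```bash
python3 circ.py .5786 .0644 7.29 .06 5
```

```text
9.825 r 0.04549424876914391 phi 0.8636327557858834 F [-23.4875  -7.2908  12.243 ] g 20.001601705662324 0.02063035935454712 [0.549  0.099  0.2963] [-179.1482    0.3708   94.3707]
[1.2, 2.4],[1.0, 2.5],[0.9, 2.5],[0.7, 2.6],[0.6, 2.6]
```

Call:
step_arm(
  moves=[
    {"dp": [-2.8,-4.6,0],"dr": [0,0,0],"fingers": 1},
    {"dp": [-0.5,-1,0],"dr": [0,0,0],"fingers": 1},
    {"dp": [0,0,0],"dr": [0,0,0],"fingers": 1},
    {"dp": [0,0,0],"dr": [0,0,0],"fingers": 0},
    {"dp": [0,0,0],"dr": [0,0,0],"fingers": 0},
  ],
)

```text
time_s: 10.45
tool_pos: [0.5506, 0.0982, 0.2965]
tool_rot: [179.9, 0.0, 94.4]
force: [-0.4, -0.2, 0.1]
grip_width: 0.0331
grasp_force: 0.0
```

Call:
step_arm(
  moves=[
    {"dp": [0,0,0],"dr": [0,0,0],"fingers": 0},
    {"dp": [0,0,0],"dr": [0,0,0],"fingers": 0},
    {"dp": [0,0,-15],"dr": [0,0,0],"fingers": 0},
    {"dp": [0,0,-30],"dr": [0,0,0],"fingers": 0},
    {"dp": [0,0,-30],"dr": [0,0,0],"fingers": 0},
  ],
)

```text
time_s: 11.08
tool_pos: [0.5497, 0.0987, 0.3735]
tool_rot: [179.9, 0.0, 94.5]
force: [0.4, -0.3, -0.0]
grip_width: 0.0817
grasp_force: 0.0
```

Run:
```python
from h import *
from cell import env
o=env.get_obs();print(o['time_s'],o['tool_pos'],o['tool_rot'],o['force'],o['grip_width']);print(delta(o,[.5217,-.0824,.36],[180,0,94.4]))
```

```text
11.075 [0.54968067 0.09866903 0.37346983] [1.79939164e+02 5.81996992e-03 9.44681491e+01] [ 0.41363546 -0.25045566 -0.04650767] 0.08167821568928325
(array([-178.3,  -42. ,   13.4]), array([0.001, 0.   , 0.001]))
```

Call:
step_arm(
  moves=[
    {"dp": [-45,-10.5,0],"dr": [0,0,0],"fingers": 0},
    {"dp": [-45,-10.5,0],"dr": [0,0,0],"fingers": 0},
    {"dp": [-45,-10.5,0],"dr": [0,0,0],"fingers": 0},
    {"dp": [-43,-10.5,10],"dr": [0,0,0],"fingers": 0},
    {"dp": [0,0,0],"dr": [0,0,0],"fingers": 0},
  ],
)

```text
time_s: 11.7
tool_pos: [0.5208, -0.0871, 0.3616]
tool_rot: [-180.0, 0.1, 94.0]
force: [-0.5, 0.5, -1.1]
grip_width: 0.087
grasp_force: 0.0
```

Call:
step_arm(
  moves=[
    {"dp": [0,0,0],"dr": [0,0,0],"fingers": 0},
    {"dp": [0,0,0],"dr": [0,0,0],"fingers": 0},
    {"dp": [0,0,0],"dr": [0,0,0],"fingers": 0},
    {"dp": [0,0,0],"dr": [0,0,0],"fingers": 0},
    {"dp": [0,0,0],"dr": [0,0,0],"fingers": 0},
  ],
)

```text
time_s: 12.32
tool_pos: [0.5216, -0.0818, 0.3616]
tool_rot: [-180.0, 0.0, 94.5]
force: [-0.1, -0.6, 0.2]
grip_width: 0.0866
grasp_force: 0.0
```

Run:
```python
from h import *
from cell import env
np.set_printoptions(precision=4,suppress=True)
m=env.camera_model('wrist');im=env.read_camera('wrist')
cv2.imwrite('pics/w4.png',cv2.cvtColor(im,cv2.COLOR_RGB2BGR)) 
o=env.get_obs();print(o['time_s'],o['tool_pos'],o['tool_rot'],o['force'])
c=np.array([.5786,.0644,0]);Rz=Ro.from_euler('z',4.2,degrees=True)
for r in(122,175,225):print(r,proj(m,c+Rz.apply([-.068,-r/1e3*np.cos(.62),.095+r/1e3*np.sin(.62)])))
np.save('m4.npy',m,allow_pickle=True)
```

```text
12.375 [ 0.5216 -0.0819  0.3615] [-179.9965    0.0023   94.4866] [-0.4254 -0.3654  0.8708]
122 [257.4819 135.9606]
175 [257.2833 175.2877]
225 [257.0777 216.4448]
```

View pics/w4.png

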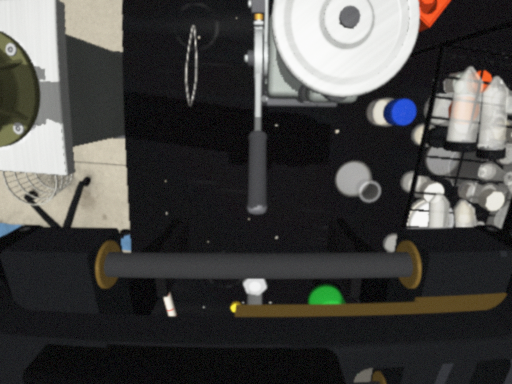

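Lever grip runs (258,131)–(257,212), within 4 px of the prediction. I'll descend and grip it.

Call:
step_arm(
  moves=[
    {"dp": [1,0,45],"dr": [0,0,0],"fingers": 0},
    {"dp": [1,0,45],"dr": [0,0,0],"fingers": 0},
    {"dp": [0,0,45],"dr": [0,0,0],"fingers": 0},
    {"dp": [0,0,30],"dr": [0,0,0],"fingers": 0.2},
    {"dp": [0,0,20],"dr": [0,0,0],"fingers": 0.5},
  ],
)

```text
time_s: 13.0
tool_pos: [0.5206, -0.0801, 0.1748]
tool_rot: [-179.9, -0.0, 94.5]
force: [-0.0, 0.4, 0.2]
grip_width: 0.0743
grasp_force: 0.0
```

Call:
step_arm(
  moves=[
    {"dp": [0,0,0],"dr": [0,0,0],"fingers": 1},
    {"dp": [0,0,0],"dr": [0,0,0],"fingers": 1},
    {"dp": [0,0,0],"dr": [0,0,0],"fingers": 1},
    {"dp": [0,0,0],"dr": [0,0,0],"fingers": 1},
    {"dp": [0,0,0],"dr": [0,0,0],"fingers": 1},
  ],
  squeeze=20,
)

```text
time_s: 13.62
tool_pos: [0.5216, -0.0802, 0.1769]
tool_rot: [180.0, 0.0, 94.5]
force: [-0.3, -0.3, -0.1]
grip_width: 0.0248
grasp_force: 0.0
```

Call:
step_arm(
  moves=[
    {"dp": [0,0,0],"dr": [0,0,0],"fingers": 1},
    {"dp": [0,0,0],"dr": [0,0,0],"fingers": 1},
    {"dp": [0,0,0],"dr": [0,0,0],"fingers": 1},
    {"dp": [0,0,0],"dr": [0,0,0],"fingers": 1},
    {"dp": [0,0,0],"dr": [0,0,0],"fingers": 1},
  ],
)

```text
time_s: 14.25
tool_pos: [0.5205, -0.0803, 0.1767]
tool_rot: [-179.9, 0.0, 94.5]
force: [-6.1, -0.0, 6.0]
grip_width: 0.0203
grasp_force: 20.0
```

```bash
cat > lev.py <<'E'
from h import *
from cell import env
o=env.get_obs();R=Ro.from_euler('xyz',o['tool_rot'],degrees=True)
g=o['tool_pos']+R.apply([0,0,-.019]);s=np.array([.5108,.0594,.095]);Y=Ro.from_euler('z',4.3,degrees=True)
v=Y.inv().apply(g-s);a=np.arctan2(v[2],-v[1]);r=np.hypot(v[1],v[2])
F=Y.inv().apply(o['force']);T=F[2]*np.cos(a)+F[1]*np.sin(a)
z=R.as_matrix()[:,2];tz=Y.inv().apply(z);til=np.arctan2(tz[1],-tz[2])
print('t %.2f ang %.3f travel %.3f r %.4f x %.4f tilt %.3f Ftan %.1f F %s g %.1f %.4f q %s'%(o['time_s'],a,.62-a,r,v[0],til,T,F.round(1),o['grasp_force'],o['grip_width'],o['qpos'].round(0)))
E
python3 lev.py
```

```text
t 14.25 ang 0.623 travel -0.003 r 0.1724 x -0.0008 tilt -0.000 Ftan 5.1 F [-6.1  0.4  6. ] g 20.0 0.0203 q [ 40.   8. -37. 103.   5.  71.   6.]
```

Call:
step_arm(
  moves=[
    {"dp": [0,0,0],"dr": [0,0,0],"fingers": 1},
    {"dp": [0,0,0],"dr": [0,0,0],"fingers": 1},
    {"dp": [-1.6,0,2.8],"dr": [0,0.02,0],"fingers": 1},
    {"dp": [-1.6,0,2.8],"dr": [0,0.02,0],"fingers": 1},
    {"dp": [0,0,0],"dr": [0,0,0],"fingers": 1},
  ],
  squeeze=50,
)

```text
time_s: 14.88
tool_pos: [0.5207, -0.0833, 0.1711]
tool_rot: [-179.9, -2.3, 94.4]
force: [-6.2, 0.8, 7.6]
grip_width: 0.0195
grasp_force: 49.9
```

```bash
python3 lev.py
```

```text
t 14.88 ang 0.584 travel 0.036 r 0.1724 x -0.0008 tilt 0.041 Ftan 7.0 F [-6.2  1.2  7.6] g 49.9 0.0195 q [ 42.   8. -37. 103.   3.  71.   9.]
```

Call:
step_arm(
  moves=[
    {"dp": [-0.8,-1.5,1.4],"dr": [0,0.01,0],"fingers": 1},
    {"dp": [-0.8,0,1.4],"dr": [0,0.01,0],"fingers": 1},
    {"dp": [-0.8,0,1.4],"dr": [0,0.01,0],"fingers": 1},
    {"dp": [-0.8,0,1.4],"dr": [0,0.01,0],"fingers": 1},
    {"dp": [0,0,0],"dr": [0,0,0],"fingers": 1},
  ],
)

```text
time_s: 15.5
tool_pos: [0.5209, -0.0857, 0.1661]
tool_rot: [179.9, -4.6, 94.5]
force: [-3.4, 1.0, 7.5]
grip_width: 0.0196
grasp_force: 49.9
```

```bash
python3 lev.py
```

```text
t 15.50 ang 0.549 travel 0.071 r 0.1724 x -0.0009 tilt 0.081 Ftan 7.1 F [-3.3  1.3  7.5] g 49.9 0.0196 q [ 43.   9. -36. 103.   1.  71.  11.]
```

Call:
step_arm(
  moves=[
    {"dp": [-0.8,0,1.4],"dr": [0,0.01,0],"fingers": 1},
    {"dp": [-0.8,0,1.4],"dr": [0,0.01,0],"fingers": 1},
    {"dp": [-0.8,0,1.4],"dr": [0,0.01,0],"fingers": 1},
    {"dp": [-0.8,0,1.4],"dr": [0,0.01,0],"fingers": 1},
    {"dp": [0,0,0],"dr": [0,0,0],"fingers": 1},
  ],
)

```text
time_s: 16.12
tool_pos: [0.521, -0.0884, 0.1602]
tool_rot: [180.0, -6.9, 94.5]
force: [-3.3, 1.8, 7.9]
grip_width: 0.0194
grasp_force: 49.9
```

```bash
python3 lev.py
```

```text
t 16.12 ang 0.509 travel 0.111 r 0.1723 x -0.0009 tilt 0.121 Ftan 7.9 F [-3.2  2.   7.9] g 49.9 0.0194 q [ 44.  10. -36. 103.  -1.  71.  13.]
```

Call:
step_arm(
  moves=[
    {"dp": [-0.8,0,1.4],"dr": [0,0.01,0],"fingers": 1},
    {"dp": [-0.8,0,1.4],"dr": [0,0.01,0],"fingers": 1},
    {"dp": [-0.8,0,1.4],"dr": [0,0.01,0],"fingers": 1},
    {"dp": [-0.8,0,1.4],"dr": [0,0.01,0],"fingers": 1},
    {"dp": [0,0,0],"dr": [0,0,0],"fingers": 1},
  ],
)

```text
time_s: 16.75
tool_pos: [0.5212, -0.0908, 0.1542]
tool_rot: [180.0, -9.2, 94.5]
force: [-3.2, 1.0, 8.8]
grip_width: 0.0196
grasp_force: 49.9
```

```bash
python3 lev.py
```

```text
t 16.75 ang 0.470 travel 0.150 r 0.1723 x -0.0009 tilt 0.161 Ftan 8.4 F [-3.1  1.3  8.8] g 49.9 0.0196 q [ 45.  11. -35. 102.  -2.  71.  15.]
```

Call:
step_arm(
  moves=[
    {"dp": [-0.8,0,1.4],"dr": [0,0.01,0],"fingers": 1},
    {"dp": [-0.8,0,1.4],"dr": [0,0.01,0],"fingers": 1},
    {"dp": [-0.8,0,1.4],"dr": [0,0.01,0],"fingers": 1},
    {"dp": [0,0,0],"dr": [0,0,0],"fingers": 1},
    {"dp": [0,0,0],"dr": [0,0,0],"fingers": 1},
  ],
)

```text
time_s: 17.38
tool_pos: [0.5213, -0.0924, 0.1498]
tool_rot: [180.0, -10.9, 94.5]
force: [-4.2, 1.8, 8.1]
grip_width: 0.0197
grasp_force: 49.9
```

```bash
python3 lev.py
```

```text
t 17.38 ang 0.441 travel 0.179 r 0.1723 x -0.0009 tilt 0.190 Ftan 8.2 F [-4.1  2.1  8.1] g 49.9 0.0197 q [ 46.  12. -35. 102.  -4.  71.  17.]
```

Call:
step_arm(
  moves=[
    {"dp": [-0.8,0,1.4],"dr": [0,0.01,0],"fingers": 1},
    {"dp": [-0.8,0,1.4],"dr": [0,0.01,0],"fingers": 1},
    {"dp": [-0.8,0,1.4],"dr": [0,0.01,0],"fingers": 1},
    {"dp": [0,0,0],"dr": [0,0,0],"fingers": 1},
    {"dp": [0,0,0],"dr": [0,0,0],"fingers": 1},
  ],
)

```text
time_s: 18.0
tool_pos: [0.5214, -0.0939, 0.1455]
tool_rot: [180.0, -12.6, 94.5]
force: [-4.1, 1.2, 9.5]
grip_width: 0.0196
grasp_force: 49.9
```

```bash
python3 lev.py
```

```text
t 18.00 ang 0.413 travel 0.207 r 0.1722 x -0.0009 tilt 0.221 Ftan 9.3 F [-4.   1.5  9.5] g 49.9 0.0196 q [ 47.  13. -35. 102.  -5.  71.  18.]
```

Call:
step_arm(
  moves=[
    {"dp": [-0.8,0,1.4],"dr": [0,0.01,0],"fingers": 1},
    {"dp": [-0.8,0,1.4],"dr": [0,0.01,0],"fingers": 1},
    {"dp": [-0.8,0,1.4],"dr": [0,0.01,0],"fingers": 1},
    {"dp": [0,0,0],"dr": [0,0,0],"fingers": 1},
    {"dp": [0,0,0],"dr": [0,0,0],"fingers": 1},
  ],
)

```text
time_s: 18.62
tool_pos: [0.5215, -0.0949, 0.1418]
tool_rot: [180.0, -14.4, 94.5]
force: [-6.5, 1.5, 14.1]
grip_width: 0.0195
grasp_force: 49.9
```

```bash
python3 lev.py
```

```text
t 18.62 ang 0.388 travel 0.232 r 0.1721 x -0.0009 tilt 0.251 Ftan 13.8 F [-6.4  1.9 14.1] g 49.9 0.0195 q [ 47.  14. -35. 102.  -6.  71.  20.]
```

Call:
step_arm(
  moves=[
    {"dp": [-0.8,0,1.4],"dr": [0,0.01,0],"fingers": 1},
    {"dp": [-0.8,0,1.4],"dr": [0,0.01,0],"fingers": 1},
    {"dp": [0,0,0],"dr": [0,0,0],"fingers": 1},
    {"dp": [0,0,0],"dr": [0,0,0],"fingers": 1},
    {"dp": [0,0,0],"dr": [0,0,0],"fingers": 1},
  ],
)

```text
time_s: 19.25
tool_pos: [0.5216, -0.0955, 0.1393]
tool_rot: [180.0, -15.5, 94.5]
force: [-7.5, 1.8, 19.2]
grip_width: 0.0194
grasp_force: 49.9
```

```bash
python3 lev.py
```

```text
t 19.25 ang 0.372 travel 0.248 r 0.1721 x -0.0009 tilt 0.271 Ftan 18.7 F [-7.4  2.3 19.2] g 49.9 0.0194 q [ 48.  15. -35. 102.  -7.  71.  21.]
```

Call:
step_arm(
  moves=[
    {"dp": [-0.8,0,1.4],"dr": [0,0.01,0],"fingers": 1},
    {"dp": [-0.8,0,1.4],"dr": [0,0.01,0],"fingers": 1},
    {"dp": [0,0,0],"dr": [0,0,0],"fingers": 1},
    {"dp": [0,0,0],"dr": [0,0,0],"fingers": 1},
    {"dp": [0,0,0],"dr": [0,0,0],"fingers": 1},
  ],
)

```text
time_s: 19.88
tool_pos: [0.5216, -0.0968, 0.1351]
tool_rot: [180.0, -16.7, 94.5]
force: [-4.7, 0.5, 12.5]
grip_width: 0.0199
grasp_force: 49.9
```

```bash
python3 lev.py
```

```text
t 19.88 ang 0.346 travel 0.274 r 0.1722 x -0.0009 tilt 0.291 Ftan 12.1 F [-4.7  0.8 12.5] g 49.9 0.0199 q [ 48.  16. -35. 101.  -7.  71.  21.]
```

Call:
step_arm(
  moves=[
    {"dp": [-0.8,0,1.4],"dr": [0,0.01,0],"fingers": 1},
    {"dp": [-0.8,0,1.4],"dr": [0,0.01,0],"fingers": 1},
    {"dp": [0,0,0],"dr": [0,0,0],"fingers": 1},
    {"dp": [0,0,0],"dr": [0,0,0],"fingers": 1},
    {"dp": [0,0,0],"dr": [0,0,0],"fingers": 1},
  ],
)

```text
time_s: 20.5
tool_pos: [0.5216, -0.0978, 0.1315]
tool_rot: [180.0, -17.8, 94.5]
force: [-3.5, -0.1, 9.6]
grip_width: 0.0195
grasp_force: 49.9
```

```bash
python3 lev.py
```

```text
t 20.50 ang 0.322 travel 0.298 r 0.1722 x -0.0010 tilt 0.310 Ftan 9.2 F [-3.5  0.1  9.6] g 49.9 0.0195 q [ 49.  16. -35. 101.  -8.  71.  22.]
```

First click is at about 0.25–0.29 rad. On to the second.

Call:
step_arm(
  moves=[
    {"dp": [-0.8,0,1.4],"dr": [0,0.01,0],"fingers": 1},
    {"dp": [-0.8,0,1.4],"dr": [0,0.01,0],"fingers": 1},
    {"dp": [-0.8,0,1.4],"dr": [0,0.01,0],"fingers": 1},
    {"dp": [-0.8,0,1.4],"dr": [0,0.01,0],"fingers": 1},
    {"dp": [0,0,0],"dr": [0,0,0],"fingers": 1},
  ],
)

```text
time_s: 21.12
tool_pos: [0.5217, -0.0992, 0.1247]
tool_rot: [180.0, -20.1, 94.5]
force: [-4.4, 1.3, 7.0]
grip_width: 0.0196
grasp_force: 49.9
```

```bash
python3 lev.py
```

```text
t 21.12 ang 0.280 travel 0.340 r 0.1722 x -0.0010 tilt 0.351 Ftan 7.2 F [-4.3  1.6  7. ] g 49.9 0.0196 q [ 50.  18. -34. 101.  -9.  71.  24.]
```

Call:
step_arm(
  moves=[
    {"dp": [-0.8,0,1.4],"dr": [0,0.01,0],"fingers": 1},
    {"dp": [-0.8,0,1.4],"dr": [0,0.01,0],"fingers": 1},
    {"dp": [-0.8,0,1.4],"dr": [0,0.01,0],"fingers": 1},
    {"dp": [-0.8,0,1.4],"dr": [0,0.01,0],"fingers": 1},
    {"dp": [0,0,0],"dr": [0,0,0],"fingers": 1},
  ],
)

```text
time_s: 21.75
tool_pos: [0.5218, -0.1, 0.1185]
tool_rot: [180.0, -22.4, 94.5]
force: [-4.7, 1.2, 9.6]
grip_width: 0.0196
grasp_force: 49.9
```

```bash
python3 lev.py
```

```text
t 21.75 ang 0.241 travel 0.379 r 0.1720 x -0.0010 tilt 0.391 Ftan 9.7 F [-4.6  1.5  9.6] g 49.9 0.0196 q [ 51.  20. -34. 101. -10.  72.  26.]
```

Call:
step_arm(
  moves=[
    {"dp": [-0.8,0,1.4],"dr": [0,0.01,0],"fingers": 1},
    {"dp": [-0.8,0,1.4],"dr": [0,0.01,0],"fingers": 1},
    {"dp": [-0.8,0,1.4],"dr": [0,0.01,0],"fingers": 1},
    {"dp": [-0.8,0,1.4],"dr": [0,0.01,0],"fingers": 1},
    {"dp": [0,0,0],"dr": [0,0,0],"fingers": 1},
  ],
)

```text
time_s: 22.38
tool_pos: [0.5219, -0.1008, 0.1126]
tool_rot: [180.0, -24.7, 94.5]
force: [-4.9, 0.0, 12.5]
grip_width: 0.0192
grasp_force: 49.9
```

```bash
python3 lev.py
```

```text
t 22.38 ang 0.204 travel 0.416 r 0.1720 x -0.0010 tilt 0.431 Ftan 12.3 F [-4.9  0.4 12.5] g 49.9 0.0192 q [ 51.  21. -34. 100. -12.  72.  27.]
```

Call:
step_arm(
  moves=[
    {"dp": [-0.8,0,1.4],"dr": [0,0.01,0],"fingers": 1},
    {"dp": [-0.8,0,1.4],"dr": [0,0.01,0],"fingers": 1},
    {"dp": [-0.8,0,1.4],"dr": [0,0.01,0],"fingers": 1},
    {"dp": [0,0,0],"dr": [0,0,0],"fingers": 1},
    {"dp": [0,0,0],"dr": [0,0,0],"fingers": 1},
  ],
)

```text
time_s: 23.0
tool_pos: [0.5219, -0.101, 0.1088]
tool_rot: [180.0, -26.4, 94.5]
force: [-6.8, -0.9, 16.2]
grip_width: 0.0195
grasp_force: 49.9
```

```bash
python3 lev.py
```

```text
t 23.00 ang 0.180 travel 0.440 r 0.1720 x -0.0009 tilt 0.461 Ftan 15.8 F [-6.9 -0.4 16.2] g 49.9 0.0195 q [ 52.  22. -34. 100. -12.  73.  28.]
```

Call:
step_arm(
  moves=[
    {"dp": [-0.8,0,1.4],"dr": [0,0.01,0],"fingers": 1},
    {"dp": [-0.8,0,1.4],"dr": [0,0.01,0],"fingers": 1},
    {"dp": [0,0,0],"dr": [0,0,0],"fingers": 1},
    {"dp": [0,0,0],"dr": [0,0,0],"fingers": 1},
    {"dp": [0,0,0],"dr": [0,0,0],"fingers": 1},
  ],
)

```text
time_s: 23.62
tool_pos: [0.5219, -0.1013, 0.1056]
tool_rot: [180.0, -27.6, 94.5]
force: [-6.0, -1.4, 16.0]
grip_width: 0.0194
grasp_force: 49.9
```

```bash
python3 lev.py
```

```text
t 23.62 ang 0.160 travel 0.460 r 0.1721 x -0.0009 tilt 0.481 Ftan 15.6 F [-6.  -0.9 16. ] g 49.9 0.0194 q [ 52.  23. -34. 100. -13.  73.  29.]
```

Call:
step_arm(
  moves=[
    {"dp": [-0.8,0,1.4],"dr": [0,0.01,0],"fingers": 1},
    {"dp": [-0.8,0,1.4],"dr": [0,0.01,0],"fingers": 1},
    {"dp": [0,0,0],"dr": [0,0,0],"fingers": 1},
    {"dp": [0,0,0],"dr": [0,0,0],"fingers": 1},
    {"dp": [0,0,0],"dr": [0,0,0],"fingers": 1},
  ],
)

```text
time_s: 24.25
tool_pos: [0.5219, -0.1016, 0.1017]
tool_rot: [180.0, -28.7, 94.5]
force: [-6.4, -1.0, 12.7]
grip_width: 0.0195
grasp_force: 49.9
```

```bash
python3 lev.py
```

```text
t 24.25 ang 0.136 travel 0.484 r 0.1721 x -0.0010 tilt 0.501 Ftan 12.5 F [-6.5 -0.5 12.7] g 49.9 0.0195 q [ 53.  24. -34.  99. -13.  73.  30.]
```

Call:
step_arm(
  moves=[
    {"dp": [-0.8,0,1.4],"dr": [0,0.01,0],"fingers": 1},
    {"dp": [-0.8,0,1.4],"dr": [0,0.01,0],"fingers": 1},
    {"dp": [0,0,0],"dr": [0,0,0],"fingers": 1},
    {"dp": [0,0,0],"dr": [0,0,0],"fingers": 1},
    {"dp": [0,0,0],"dr": [0,0,0],"fingers": 1},
  ],
)

```text
time_s: 24.88
tool_pos: [0.5219, -0.1018, 0.0982]
tool_rot: [180.0, -29.8, 94.5]
force: [-5.0, -0.1, 11.7]
grip_width: 0.02
grasp_force: 49.9
```

```bash
python3 lev.py
```

```text
t 24.88 ang 0.114 travel 0.506 r 0.1721 x -0.0010 tilt 0.521 Ftan 11.6 F [-5.   0.3 11.7] g 49.9 0.0200 q [ 53.  25. -34.  99. -14.  73.  30.]
```

Second click passed (peak at about 0.45 rad, 0.2 after the first). On to the third.

Call:
step_arm(
  moves=[
    {"dp": [-0.8,0,1.4],"dr": [0,0.01,0],"fingers": 1},
    {"dp": [-0.8,0,1.4],"dr": [0,0.01,0],"fingers": 1},
    {"dp": [-0.8,0,1.4],"dr": [0,0.01,0],"fingers": 1},
    {"dp": [-0.8,0,1.4],"dr": [0,0.01,0],"fingers": 1},
    {"dp": [0,0,0],"dr": [0,0,0],"fingers": 1},
  ],
)

```text
time_s: 25.5
tool_pos: [0.5219, -0.1018, 0.0911]
tool_rot: [180.0, -32.1, 94.5]
force: [-3.4, -1.2, 8.9]
grip_width: 0.0193
grasp_force: 49.9
```

```bash
python3 lev.py
```

```text
t 25.50 ang 0.071 travel 0.549 r 0.1721 x -0.0010 tilt 0.561 Ftan 8.8 F [-3.5 -1.   8.9] g 49.9 0.0193 q [ 54.  27. -34.  99. -15.  73.  32.]
```

Call:
step_arm(
  moves=[
    {"dp": [-0.8,0,1.4],"dr": [0,0.01,0],"fingers": 1},
    {"dp": [-0.8,0,1.4],"dr": [0,0.01,0],"fingers": 1},
    {"dp": [-0.8,0,1.4],"dr": [0,0.01,0],"fingers": 1},
    {"dp": [-0.8,0,1.4],"dr": [0,0.01,0],"fingers": 1},
    {"dp": [0,0,0],"dr": [0,0,0],"fingers": 1},
  ],
)

```text
time_s: 26.12
tool_pos: [0.5219, -0.1013, 0.085]
tool_rot: [180.0, -34.5, 94.5]
force: [-4.3, -1.6, 10.3]
grip_width: 0.0198
grasp_force: 49.9
```

```bash
python3 lev.py
```

```text
t 26.12 ang 0.033 travel 0.587 r 0.1720 x -0.0010 tilt 0.601 Ftan 10.3 F [-4.4 -1.2 10.3] g 49.9 0.0198 q [ 55.  29. -34.  98. -16.  74.  33.]
```

Call:
step_arm(
  moves=[
    {"dp": [-0.8,0,1.4],"dr": [0,0.01,0],"fingers": 1},
    {"dp": [-0.8,0,1.4],"dr": [0,0.01,0],"fingers": 1},
    {"dp": [-0.8,0,1.4],"dr": [0,0.01,0],"fingers": 1},
    {"dp": [0,0,0],"dr": [0,0,0],"fingers": 1},
    {"dp": [0,0,0],"dr": [0,0,0],"fingers": 1},
  ],
)

```text
time_s: 26.75
tool_pos: [0.5218, -0.101, 0.0806]
tool_rot: [180.0, -36.2, 94.5]
force: [-5.1, -2.1, 11.6]
grip_width: 0.0198
grasp_force: 49.9
```

```bash
python3 lev.py
```

```text
t 26.75 ang 0.005 travel 0.615 r 0.1720 x -0.0010 tilt 0.631 Ftan 11.6 F [-5.3 -1.7 11.6] g 49.9 0.0198 q [ 55.  30. -34.  98. -16.  74.  34.]
```

Call:
step_arm(
  moves=[
    {"dp": [-0.8,0,1.4],"dr": [0,0.01,0],"fingers": 1},
    {"dp": [-0.8,0,1.4],"dr": [0,0.01,0],"fingers": 1},
    {"dp": [-0.8,0,1.4],"dr": [0,0.01,0],"fingers": 1},
    {"dp": [0,0,0],"dr": [0,0,0],"fingers": 1},
    {"dp": [0,0,0],"dr": [0,0,0],"fingers": 1},
  ],
)

```text
time_s: 27.38
tool_pos: [0.5218, -0.1005, 0.0769]
tool_rot: [180.0, -37.9, 94.5]
force: [-5.9, -2.6, 17.6]
grip_width: 0.0194
grasp_force: 49.9
```

```bash
python3 lev.py
```

```text
t 27.38 ang -0.018 travel 0.638 r 0.1720 x -0.0009 tilt 0.662 Ftan 17.6 F [-6.1 -2.1 17.6] g 49.9 0.0194 q [ 55.  32. -34.  97. -17.  75.  34.]
```

Call:
step_arm(
  moves=[
    {"dp": [-0.8,0,1.4],"dr": [0,0.01,0],"fingers": 1},
    {"dp": [-0.8,0,1.4],"dr": [0,0.01,0],"fingers": 1},
    {"dp": [0,0,0],"dr": [0,0,0],"fingers": 1},
    {"dp": [0,0,0],"dr": [0,0,0],"fingers": 1},
    {"dp": [0,0,0],"dr": [0,0,0],"fingers": 1},
  ],
)

```text
time_s: 28.0
tool_pos: [0.5218, -0.1002, 0.0741]
tool_rot: [180.0, -39.1, 94.5]
force: [-6.8, -4.5, 20.0]
grip_width: 0.0193
grasp_force: 49.9
```

```bash
python3 lev.py
```

```text
t 28.00 ang -0.036 travel 0.656 r 0.1720 x -0.0009 tilt 0.682 Ftan 20.1 F [-7.1 -4.  20. ] g 49.9 0.0193 q [ 56.  32. -34.  97. -17.  75.  35.]
```

Call:
step_arm(
  moves=[
    {"dp": [-0.8,0,1.4],"dr": [0,0.01,0],"fingers": 1},
    {"dp": [-0.8,0,1.4],"dr": [0,0.01,0],"fingers": 1},
    {"dp": [0,0,0],"dr": [0,0,0],"fingers": 1},
    {"dp": [0,0,0],"dr": [0,0,0],"fingers": 1},
    {"dp": [0,0,0],"dr": [0,0,0],"fingers": 1},
  ],
)

```text
time_s: 28.62
tool_pos: [0.5218, -0.0997, 0.0697]
tool_rot: [180.0, -40.2, 94.5]
force: [-4.3, -2.5, 12.7]
grip_width: 0.0198
grasp_force: 49.9
```

```bash
python3 lev.py
```

```text
t 28.62 ang -0.062 travel 0.682 r 0.1720 x -0.0010 tilt 0.701 Ftan 12.8 F [-4.5 -2.2 12.7] g 49.9 0.0198 q [ 56.  33. -34.  97. -17.  75.  36.]
```

Call:
step_arm(
  moves=[
    {"dp": [-0.8,0,1.4],"dr": [0,0.01,0],"fingers": 1},
    {"dp": [-0.8,0,1.4],"dr": [0,0.01,0],"fingers": 1},
    {"dp": [0,0,0],"dr": [0,0,0],"fingers": 1},
    {"dp": [0,0,0],"dr": [0,0,0],"fingers": 1},
    {"dp": [0,0,0],"dr": [0,0,0],"fingers": 1},
  ],
)

```text
time_s: 29.25
tool_pos: [0.5217, -0.0992, 0.0664]
tool_rot: [180.0, -41.3, 94.5]
force: [-3.8, -2.5, 12.7]
grip_width: 0.0196
grasp_force: 49.9
```

```bash
python3 lev.py
```

```text
t 29.25 ang -0.083 travel 0.703 r 0.1721 x -0.0010 tilt 0.721 Ftan 12.8 F [-4.  -2.2 12.7] g 49.9 0.0196 q [ 56.  34. -34.  97. -18.  76.  36.]
```

Third tooth passed (peak at about 0.655). I'll settle into the notch at about 0.775.

Call:
step_arm(
  moves=[
    {"dp": [-0.8,0,1.4],"dr": [0,0.01,0],"fingers": 1},
    {"dp": [-0.8,0,1.4],"dr": [0,0.01,0],"fingers": 1},
    {"dp": [-0.8,0,1.4],"dr": [0,0.01,0],"fingers": 1},
    {"dp": [-0.8,0,1.4],"dr": [0,0.01,0],"fingers": 1},
    {"dp": [0,0,0],"dr": [0,0,0],"fingers": 1},
  ],
)

```text
time_s: 29.88
tool_pos: [0.5216, -0.0978, 0.0595]
tool_rot: [180.0, -43.6, 94.5]
force: [-3.9, -2.2, 9.9]
grip_width: 0.02
grasp_force: 49.9
```

```bash
python3 lev.py
```

```text
t 29.88 ang -0.127 travel 0.747 r 0.1721 x -0.0010 tilt 0.761 Ftan 10.0 F [-4.  -1.9  9.9] g 49.9 0.0200 q [ 57.  36. -34.  96. -18.  76.  37.]
```

Call:
step_arm(
  moves=[
    {"dp": [-0.8,0,1.4],"dr": [0,0.01,0],"fingers": 1},
    {"dp": [-0.8,0,1.4],"dr": [0,0.01,0],"fingers": 1},
    {"dp": [0,0,0],"dr": [0,0,0],"fingers": 1},
    {"dp": [0,0,0],"dr": [0,0,0],"fingers": 1},
    {"dp": [0,0,0],"dr": [0,0,0],"fingers": 1},
  ],
)

```text
time_s: 30.5
tool_pos: [0.5215, -0.0971, 0.0564]
tool_rot: [180.0, -44.7, 94.5]
force: [-3.2, -2.6, 10.4]
grip_width: 0.0195
grasp_force: 49.9
```

```bash
python3 lev.py
python3 - <<'E'
from cell import env
import cv2,numpy as np
a=cv2.cvtColor(env.read_camera('scene'),cv2.COLOR_RGB2BGR)[120:345,130:350];b=cv2.cvtColor(env.read_camera('top'),cv2.COLOR_RGB2BGR)[130:250,170:310]
a=cv2.resize(a,None,fx=2,fy=2);b=cv2.resize(b,(350,300));c=np.zeros((450,790,3),np.uint8);c[:,:440]=a;c[:300,440:]=b;cv2.imwrite('pics/end.png',c)
E
```

```text
t 30.50 ang -0.146 travel 0.766 r 0.1720 x -0.0010 tilt 0.781 Ftan 10.6 F [-3.4 -2.3 10.4] g 49.9 0.0195 q [ 57.  37. -34.  96. -19.  76.  38.]
```

View pics/end.png

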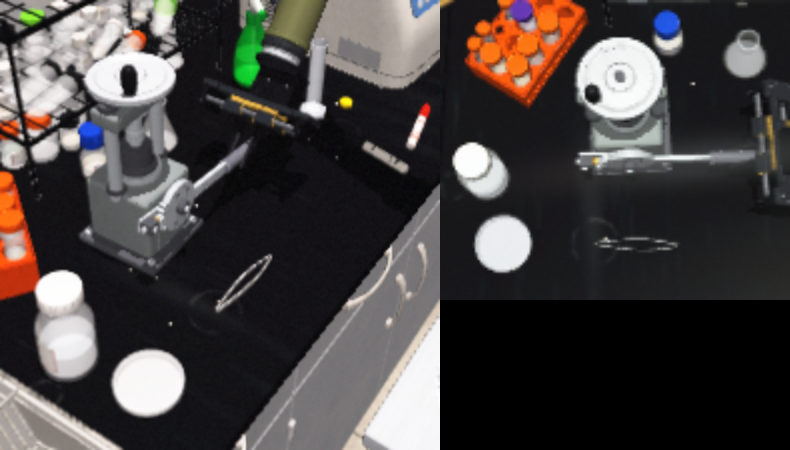

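The gripper holds the lever in the third notch, where the force is at its lowest. The wheel handle (top view, 593,95) is at its stop, and the bottle, dish and cylinder all stand upright in place. I'm handing it in.

```bash
python3 lev.py; python3 -c "
from cell import env
print(env.sign_off())"
```

```text
t 30.60 ang -0.146 travel 0.766 r 0.1720 x -0.0010 tilt 0.781 Ftan 10.2 F [-4.4 -1.6 10.1] g 49.9 0.0196 q [ 57.  37. -34.  96. -19.  76.  38.]
the job is handed in; nothing more can be done
None
```

I wound the handwheel clockwise to its hard stop, then pressed the load lever down three clicks and kept the gripper holding it in the third notch; I handed the job in at 30.6 s, and sign-off returned no verdict.

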